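# Fit a lens in its cell and screw the retaining ring down

## Task

Push the loose lens along the track of the lens stand, without lifting it, until it drops flat into the round cell. Then swing the arm all the way over the cell with the ring still screwed up, and screw the brass ring down (clockwise; it has a green peg to turn it by) until it sits snug on the lens. Leave the petri dish and the dropper bottle where they are.

Things in the scene. Friction and masses are not known exactly. Their poses are not given: they have to be found in the camera images.
- stand: Fixed lens stand: blue base with an aluminium deck, 110 mm (its x) by 300 mm (its y, from -115 to +185 mm); origin on the bench under the centre of the cell, z up. The deck top is 30 mm above the bench. The cell is a round pocket in the deck, 64 mm wide and 6 mm deep. A track between two black rails (63 mm apart, 5 mm high, from y = +45 to +180 mm along the stand's y axis, open at the end) leads in the -y direction to the cell. A pivot post stands at y = -85 mm.
- cell (a point): Centre of the floor of the cell, 24 mm above the bench.
- lens: The loose lens: glass in a black round mount, a disc 60 mm across and 14 mm thick, 70 g (varies); origin at the centre of its underside, z along its axis. It starts flat on the deck between the rails.
- lens_centre (a point): Centre of the lens, half-way up: 37 mm above the bench on the track, 31 mm when seated in the cell (its top then stands 8 mm proud of the deck).
- swing_arm (a joint): Steel arm on a vertical pivot, 85 mm in -y from the cell centre in the stand's frame. It carries the brass ring in a collar 85 mm from the pivot. 0 rad: at its stop, ring exactly over the cell; positive: swung away, counter-clockwise seen from above, up to 1.75. Stiff (about 0.08 N m), stays where it is left. The underside of the collar is 47 mm above the bench.
- swing_peg (a point): Centre of the upright orange peg on the arm (12 mm diameter, 30 mm tall, its foot 15 mm below this point), by which the arm is swung; 71 mm from the pivot. With the arm at 0 it is at x = -50, y = -35 mm in the stand's frame.
- ring_turn (a joint): Turn of the brass retaining ring in the arm's collar: grows as it is turned clockwise seen from above, 0 (up) to 1.5 rad (hard stop). Its coarse thread lowers it 3.7 mm per rad, starting 5 mm above a seated lens: it meets the lens at about 1.35 rad and bears on it firmly from there to the stop. Stiff (about 0.12 N m), stays where it is left.
- clamp_ring: The brass retaining ring (73 mm outside, 44 mm inside, with a lever and a green peg) as it goes up and down in the collar; origin on its axis, 43 mm below its lower face.
- ring_peg (a point): Centre of the upright green peg at the end of the ring's lever (12 mm diameter, 30 mm tall, its foot 15 mm below this point), 68 mm from the ring's axis, 85 mm above the bench with the ring up. With arm and ring at 0 it lies at 140 degrees counter-clockwise from the stand's x axis, seen from the cell centre; it goes round clockwise.
- petri: Bystander: round covered petri dish, 65 mm across, 14 mm high, loose; origin at its underside.
- dropper: Bystander: white dropper bottle with a red cap, 34 mm wide, 78 mm tall, loose; origin at its underside.
Mind the look-alikes: they are no part of the job. What is shaped like the lens but blue or pink is not meant.

How it is judged:
On the way, in this order (a step that is already met when the one before it is completed fails the run):
1. the lens lies flat in the cell (horizontal distance between lens_centre and cell below 0.004 m and z of lens_centre in the frame of stand below 0.0325 m and angle between lens's own z axis and vertical below 0.05 rad), for 0.2 s.
2. the arm is over the cell, the ring still up and the lens seated (value of joint swing_arm below 0.06 rad and value of joint ring_turn below 0.9 rad and horizontal distance between lens_centre and cell below 0.004 m and z of lens_centre in the frame of stand below 0.0325 m), for 0.1 s.
At the end, for the whole second after the job is handed in: The lens lies flat in the cell (centre within 4 mm, within 1.5 mm of the floor, tilt under 0.05 rad), the arm is at its stop over the cell (within 0.06 rad), the ring is turned past 1.3 rad and presses on the lens with more than 1 N, and all is at rest (all of step 1 and value of joint swing_arm below 0.06 rad and value of joint ring_turn above 1.3 rad and contact force between clamp_ring and lens above 1 N and linear speed of lens below 0.02 m/s); the robot touches nothing.
It fails at once if the lens is lifted more than 12 mm off the deck (z of lens_centre in the frame of stand above 0.049 m).
It fails at once if the petri dish is moved (distance of petri from where it was at the start of the episode above 0.03 m).
It fails at once if the dropper bottle is moved (distance of dropper from where it was at the start of the episode above 0.03 m).
It also fails if it takes over 67 s, if anything falls off the work surface, if the arm or the gripper's body presses on something with over 40 N, if the wrist force passes 120 N, or if a joint passes its speed limit or range.

## Robot

A 7-joint arm with a two-finger parallel gripper is mounted at the origin on a cart in front of the work surface, level with it; the furniture and walls round the work are solid. World frame = base frame: x ahead of the robot, y to its left, z up, the work surface at z = 0. Lengths are in m, angles in rad, forces in N, time in s.
With the tool pointing down it reaches from about 0.425 to 0.925 m from the base axis. Payload 6.8 kg.
Tool frame: the origin (TCP) lies on the centre line of the jaws, within the pads' length; the fingertips stand 17 mm ahead of it and the grasp point (between the pads) lies 2 mm behind it; z points along the fingers, x is the direction in which the jaws open and shut, and the axes are right-handed (so a half turn about z gives the same grasp; the last joint's range is limited). The gripper opens to 85 mm and grips with 20 to 120 N. Pads are 22 mm wide; open, the fingers measure 114 mm over their backs; the gripper's body (76 mm by 85 mm) begins 54 mm behind the grasp point. The pads swing forward as they close: fully open they stand 13 mm farther back than shut.
Start: joints at [1.118, 0.477, 0.022, 1.555, -0.011, 1.109, -0.083], TCP at [0.228, -0.635, 0.248] pointing down, gripper open.
Joint ranges: [-2.96, 2.96], [-0.34, 2.1], [-1.41, 1.46], [0.24, 2.44], [-1.37, 4.51], [0.17, 1.92], [-2.96, 2.96]. Speed limits (rad/s): [2.39, 2.39, 3.14, 3.14, 3.14, 3.14, 3.14].

## Interface

Orientations are given as a rotation vector (axis times angle).
In Python, from bench import r gives the robot as it stands.
- The arm moves only by the tool arm_command, never from a script. Its argument "increments" is a list of rows, each a list of 3 entries, a list of its own where there are three numbers: the shift along the world's x, y, z in m, then the turn, a rotation vector about the world's x, y, z in rad, then the opening in per cent of the stroke, from 0 (shut) to 100 (fully open). A call has 1 to 10 rows; each row is the pose to reach, as a shift and turn from the pose commanded when the call began; what a row does not reach only later rows make up. A row lasts 1/10 s, in which the tool goes at most 50 mm and 8.59 degrees, less where a joint would pass 70% of its speed; a pose out of reach is approached as far as the arm can. A call with a gripper value outside its range is refused whole. The fingers move at their own pace and stop on an object; "newtons" is the grip in N (left out, the last holds). Time passes only in rows, so rows that repeat a pose let the fingers close. It gives the time, the measured TCP pose, the force and the opening at its end, in the units of the state.
- r.get_obs(): the state, without advancing time (a new reading comes with each control period).
- r.grab_frame(name): name is "side" or "top" or "wrist"; returns the picture (480x640x3 uint8, blue, green, red); there is no depth.
- r.camera_model(name): a dict with "camera_matrix" (3x3 intrinsics, pixels), "camera_from_world" (4x4, takes a point from world to camera coordinates). Camera axes: x right, y down, z forward; pixel columns grow to the right and rows downward; lengths in m; the calibration is good to about 2 mm. A picture is of the moment at which its call begins: read the wrist's pose just before it. camera_model takes no time and is no camera call; for the wrist camera it gives the pose at the moment of the call.
- r.hand_in(): hands the job in, once; it reports no verdict.
The state is a dict: "clock": time; "joints": joint angles; "qvel": joint speeds; "tau": joint torques, N m; "tcp_pos": TCP position; "orientation": TCP orientation; "contact_force": force on the tool from outside, world axes, zero at the start; "moment": the same for the moment, N m; "grip_width": finger opening in m.
Only numpy, scipy, OpenCV 4.12 (cv2) and the standard library are available. Lean on these libraries where they do the work, as an engineer would, in place of code of your own. Each camera call takes 0.05 s, during which the arm holds its last target. There are 200 camera calls.

## Working session

There is one attempt and no reset: what is moved stays moved. The work goes in short steps, Python scripts to look and compute and a tool call to move; the robot and the scene stay as the last step left them, time stands still between calls to the robot, and variables do not carry over. Pictures are saved under pics/ and viewed, about 8 in all and at most 12, crops included, and the job is handed in when it is done.

Besides the shell and the picture viewer there is one more tool, called as name(argument=value, ...), one argument or row to a line, values as JSON. arm_command: Moves the arm, as the interface text tells. Its arguments: {"type":"object","properties":{"increments":{"type":"array","items":{"type":"array"}},"newtons":{"type":"number"}},"required":["increments"]}

```bash
mkdir -p pics; cat > h.py <<'E'
import numpy as np, cv2
from bench import r
def grab(n,f):
    im=np.asarray(r.grab_frame(n)); cv2.imwrite('pics/'+f,im); return im
def ray(n,px,z):
    c=r.camera_model(n); K=np.array(c["camera_matrix"]); T=np.array(c["camera_from_world"])
    R,t=T[:3,:3],T[:3,3]; o=-R.T@t; d=R.T@np.linalg.inv(K)@np.array([px[0],px[1],1.])
    return o+d*(z-o[2])/d[2]
def proj(n,p):
    c=r.camera_model(n); K=np.array(c["camera_matrix"]); T=np.array(c["camera_from_world"])
    q=K@(T[:3,:3]@np.array(p)+T[:3,3]); return q[:2]/q[2]
E
python3 - <<'E'
from h import *
for n in("top","side"):
    grab(n,n+"0.png"); c=r.camera_model(n);T=np.array(c["camera_from_world"]); print(n,-T[:3,:3].T@T[:3,3], T[:3,:3].round(2).tolist())
print(r.get_obs())
E
```

```text
top [0.38643262 0.02902233 1.12590502] [[0.01, -1.0, 0.02], [-0.99, -0.01, -0.16], [0.16, -0.01, -0.99]]
side [0.26602186 0.92312865 0.67290701] [[-0.95, -0.31, -0.0], [-0.17, 0.52, -0.84], [0.26, -0.8, -0.54]]
{'clock': 0.1, 'joints': array([ 1.11791288,  0.4776831 ,  0.0223689 ,  1.55635943, -0.01147237,
        1.1092711 , -0.08310732]), 'qvel': array([ 0.00013584, -0.00109035, -0.00019148, -0.00314873,  0.00186106,
        0.00085336, -0.00027541]), 'tau': array([ 4.57869537e-03, -5.97755456e+01,  1.61385499e+00, -2.81953114e+01,
        1.28674219e-02,  5.04171214e-03,  3.60833837e-06]), 'tcp_pos': array([ 0.227946  , -0.63481653,  0.24744355]), 'orientation': array([-2.56893372e+00,  1.80699343e+00,  2.17284904e-03]), 'contact_force': array([-0.21181741,  0.20781489,  0.59199663]), 'moment': array([ 0.00285685, -0.04264233,  0.02832058]), 'grip_width': 0.08518550670883254}
```

View pics/top0.png

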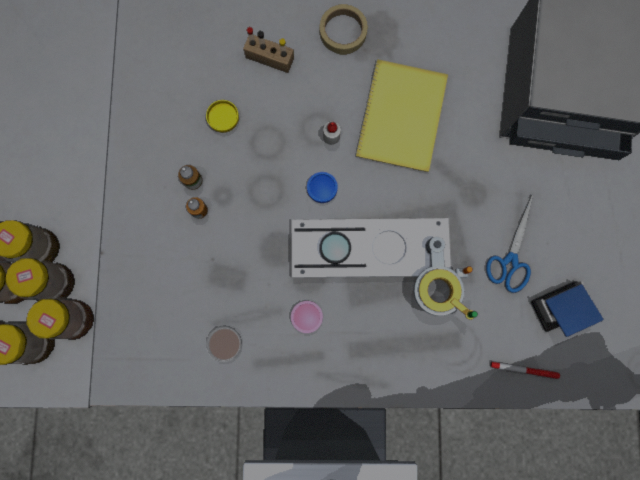

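View pics/side0.png

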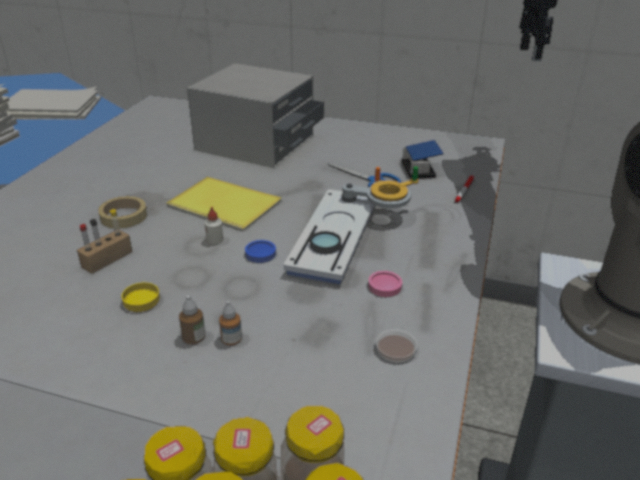

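Top view, lens candidates: clear glass in a black mount between the rails (335,247), blue disc (322,187), pink disc (306,317), yellow lid (222,116) and petri dish (224,343). By the description the lens is the one at (335,247). The orange peg is at (468,269), the green peg at (473,314) and the dropper at (332,132). I'll check with one crop and measure.

```bash
python3 - <<'E'
from h import *
im=cv2.imread('pics/top0.png')
cv2.imwrite('pics/crop0.png',cv2.resize(im[205:335,280:480],None,fx=4,fy=4,interpolation=cv2.INTER_CUBIC))
hsv=cv2.cvtColor(im,cv2.COLOR_BGR2HSV)
sub=np.zeros(im.shape[:2],np.uint8); sub[205:300,280:460]=1
deck=((hsv[...,2]>165)&(hsv[...,1]<40)).astype(np.uint8)*sub
cs,_=cv2.findContours(deck,cv2.RETR_EXTERNAL,cv2.CHAIN_APPROX_NONE); c=max(cs,key=cv2.contourArea)
print('deck',cv2.contourArea(c),cv2.minAreaRect(c),cv2.boxPoints(cv2.minAreaRect(c)).round(1).tolist())
for p in cv2.boxPoints(cv2.minAreaRect(c)): print(ray('top',p,.03).round(4))
for nm,lo,hi in(('orange',(5,150,100),(16,255,255)),('green',(45,100,50),(85,255,255)),('ring',(17,120,80),(30,255,255))):
  for v in('top','side'):
    g=cv2.imread(f'pics/{v}0.png'); m=cv2.inRange(cv2.cvtColor(g,cv2.COLOR_BGR2HSV),lo,hi)
    n,_,s,ce=cv2.connectedComponentsWithStats(m)
    print(nm,v,[(s[i].tolist(),ce[i].round(1).tolist()) for i in range(1,n) if s[i,4]>8])
E
```

```text
Traceback (most recent call last):
ValueError: max() iterable argument is empty
```

View pics/crop0.png

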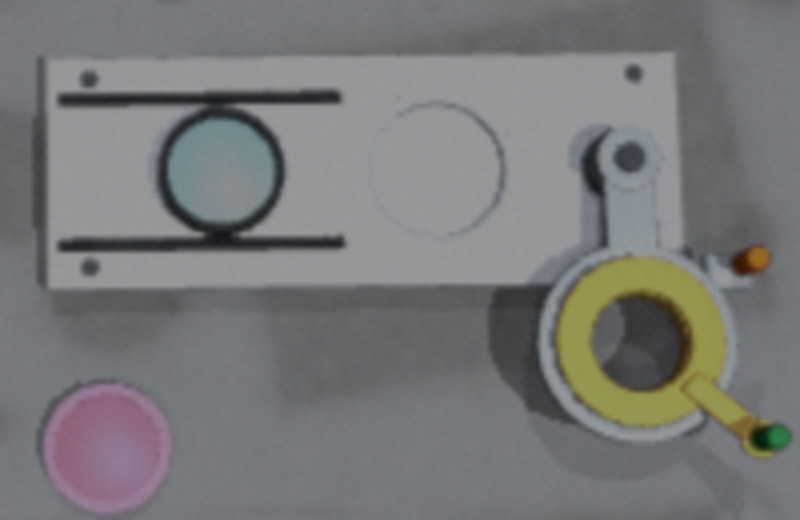

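The crop confirms it: clear glass in a black mount between the rails at (335,247), the empty cell at (389,247), and the arm swung away with the pegs at (468,270) orange and (473,314) green.

```bash
python3 - <<'E'
from h import *
im=cv2.imread('pics/top0.png'); hsv=cv2.cvtColor(im,cv2.COLOR_BGR2HSV)
print('deck V',im[260,405],'bench',im[205,390],im[295,390])
sub=np.zeros(im.shape[:2],np.uint8); sub[205:290,280:460]=1
t=(int(im[260,405].mean())+int(im[205,390].mean()))/2
def big(m): 
    cs,_=cv2.findContours(m.astype(np.uint8)*sub,cv2.RETR_EXTERNAL,cv2.CHAIN_APPROX_NONE); return max(cs,key=cv2.contourArea)
deck=(hsv[...,2]>t)&(hsv[...,1]<40)
c=big(deck); pts=cv2.boxPoints(cv2.minAreaRect(c)); print(pts.round(1).tolist())
for p in pts: print(ray('top',p,.03).round(4))
dk=(hsv[...,2]<70)*sub
n,_,s,ce=cv2.connectedComponentsWithStats(dk.astype(np.uint8))
for i in range(1,n):
    if s[i,4]>15: print('dark',s[i].tolist(),ce[i].round(1),ray('top',ce[i],.035).round(4))
gl=((hsv[...,1]>35)&(hsv[...,0]>75)&(hsv[...,0]<105))*sub; gl[:,380:]=0
n,_,s,ce=cv2.connectedComponentsWithStats(gl.astype(np.uint8)); i=1+np.argmax(s[1:,4]); print('glass',s[i],ce[i],ray('top',ce[i],.042).round(4))
for nm,lo,hi in(('orange',(5,150,60),(16,255,255)),('green',(45,100,40),(85,255,255)),('ring',(17,100,60),(34,255,255))):
  for v in('top','side'):
    g=cv2.imread(f'pics/{v}0.png'); m=cv2.inRange(cv2.cvtColor(g,cv2.COLOR_BGR2HSV),lo,hi)
    n,_,s,ce=cv2.connectedComponentsWithStats(m)
    print(nm,v,[(s[i].tolist(),ce[i].round(1).tolist()) for i in range(1,n) if s[i,4]>8])
for p in ((437,244.2),(438.5,244)): print('pivot',ray('top',p,.075))
print('cell', ray('top',(389.3,247),.03))
E
```

```text
deck V [152 150 150] bench [119 116 115] [107 105 104]
[[291.5, 219.0], [458.6000061035156, 217.6999969482422], [459.1000061035156, 288.70001220703125], [292.1000061035156, 290.0]]
[0.5986 0.0776 0.03  ]
[ 0.6051 -0.2421  0.03  ]
[ 0.4693 -0.2394  0.03  ]
[0.4636 0.0741 0.03  ]
dark [295, 228, 71, 40, 498] [331.5 248.2] [0.5426 0.001  0.035 ]
dark [426, 240, 5, 15, 44] [427.9 247.4] [ 0.5462 -0.1812  0.035 ]
dark [403, 277, 14, 13, 143] [408.7 282.4] [ 0.4796 -0.1439  0.035 ]
dark [435, 279, 17, 11, 143] [442.1 284.6] [ 0.4762 -0.2064  0.035 ]
glass [321 233  29  28 340] [333.38529412 242.91470588] [ 0.5517 -0.0022  0.042 ]
orange top [([181, 169, 17, 15, 63], [190.6, 178.1]), ([187, 198, 18, 17, 109], [197.3, 208.4]), ([464, 267, 8, 6, 19], [466.9, 270.3])]
orange side [([376, 168, 3, 12, 31], [377.2, 174.0]), ([236, 448, 10, 1, 10], [240.5, 448.0])]
green top [([471, 312, 6, 5, 29], [473.4, 313.9])]
green side [([412, 167, 7, 13, 61], [414.9, 173.3])]
ring top [([279, 38, 7, 8, 39], [281.8, 41.7]), ([356, 60, 92, 111, 7210], [402.1, 115.4]), ([206, 100, 33, 33, 847], [222.0, 115.6]), ([0, 220, 32, 38, 862], [14.8, 239.0]), ([5, 258, 43, 40, 1153], [26.2, 277.3]), ([468, 267, 4, 5, 15], [469.3, 268.7]), ([419, 269, 54, 50, 1042], [442.2, 291.7]), ([0, 270, 4, 19, 57], [1.2, 278.6]), ([26, 298, 42, 41, 1144], [46.8, 318.1]), ([0, 324, 25, 41, 713], [11.2, 343.1])]
ring side [([168, 177, 112, 51, 2945], [225.2, 201.1]), ([371, 179, 47, 21, 628], [390.4, 189.3]), ([109, 208, 7, 8, 43], [112.6, 211.3]), ([121, 283, 38, 29, 866], [140.2, 296.5]), ([286, 406, 58, 57, 2363], [313.7, 434.8]), ([195, 417, 79, 63, 2783], [240.6, 450.4]), ([144, 426, 62, 54, 2451], [174.8, 454.1]), ([305, 462, 58, 18, 696], [332.8, 472.3]), ([127, 479, 18, 1, 18], [135.5, 479.0])]
pivot [ 0.54642593 -0.19013246  0.075     ]
pivot [ 0.546826   -0.19288292  0.075     ]
cell [ 0.54686736 -0.10865239  0.03      ]
```

```bash
python3 - <<'E'
from h import *
from scipy.spatial.transform import Rotation as R
P={(55,185):(291.8,219.3),(-55,185):(292,277.3),(55,-115):(448.6,218.2),(-55,-115):(450.9,275.2)}
W=[];S=[]
for k,p in P.items():
    w=ray('top',p,.03); W.append(w[:2]); S.append(np.array(k)/1000); print(k,w.round(4))
W=np.array(W);S=np.array(S); wc=W.mean(0);sc=S.mean(0)
H=(S-sc).T@(W-wc); a=np.arctan2(H[0,1]-H[1,0],H[0,0]+H[1,1]); M=np.array([[np.cos(a),-np.sin(a)],[np.sin(a),np.cos(a)]])
o=wc-M@sc; print('stand',o.round(4),np.degrees(a), (W-(S@M.T+o)).round(4).tolist())
# triangulate pegs
def tri(a,b):
    A=[]
    for n,p in(('top',a),('side',b)):
        c=r.camera_model(n); Pm=np.array(c["camera_matrix"])@np.array(c["camera_from_world"])[:3]
        A+= [p[0]*Pm[2]-Pm[0],p[1]*Pm[2]-Pm[1]]
    X=np.linalg.svd(np.array(A))[2][-1]; return X[:3]/X[3]
for n,a,b in(('orange',(467.8,269.6),(377.5,174)),('green',(473.4,313.9),(414.9,173.3))):
    w=tri(a,b); print(n,w.round(4),'stand',(M.T@(w[:2]-o)).round(4))
print('petri',ray('top',(224.5,343.5),.014),'dropper',ray('top',(332,132),.04),'lens',ray('top',(335.2,247.3),.044),'pink',ray('top',(306.5,317),.014))
ob=r.get_obs(); print(R.from_rotvec(ob['orientation']).as_matrix().round(3))
c=r.camera_model('wrist');T=np.array(c["camera_from_world"]); print(np.linalg.inv(T).round(3),c["camera_matrix"])
E
```

```text
(55, 185) [0.5981 0.0771 0.03  ]
(-55, 185) [0.4874 0.0747 0.03  ]
(55, -115) [ 0.6039 -0.2229  0.03  ]
(-55, -115) [ 0.4945 -0.2245  0.03  ]
stand [ 0.5467 -0.1089] 1.210086894525352 [[0.0003, -0.0001], [-0.0005, -0.0002], [-0.0002, -0.0002], [0.0003, 0.0005]]
orange [ 0.5011 -0.2464  0.0697] stand [-0.0485 -0.1366]
green [ 0.4213 -0.2508  0.0816] stand [-0.1284 -0.1393]
petri [0.3637889  0.19894942 0.014     ] dropper [0.76948252 0.00193014 0.04      ] lens [ 0.54309928 -0.00556134  0.044     ] pink [0.41423163 0.04671805 0.014     ]
[[ 0.338 -0.941 -0.001]
 [-0.941 -0.338  0.001]
 [-0.002  0.    -1.   ]]
[[ 0.338 -0.889 -0.31   0.308]
 [-0.941 -0.32  -0.11  -0.607]
 [-0.002  0.329 -0.944  0.374]
 [ 0.     0.     0.     1.   ]] [[425.22423449   0.         316.41687521]
 [  0.         425.22423449 241.64079316]
 [  0.           0.           1.        ]]
```

Stand fit residuals are under 0.5 mm: origin (0.5467, -0.1089), yaw 1.2°. The lens is at stand y ≈ +103 mm and the arm at ≈ 1.6 rad. Moving to behind the lens, at the open track end.

arm_command(
  increments=[
    [[0.315,0.691,-0.05],[0,0,1.247],18],
    [[0.315,0.691,-0.05],[0,0,1.247],18],
    [[0.315,0.691,-0.05],[0,0,1.247],18],
    [[0.315,0.691,-0.05],[0,0,1.247],18],
    [[0.315,0.691,-0.05],[0,0,1.247],18],
    [[0.315,0.691,-0.05],[0,0,1.247],18],
    [[0.315,0.691,-0.05],[0,0,1.247],18],
    [[0.315,0.691,-0.05],[0,0,1.247],18],
    [[0.315,0.691,-0.05],[0,0,1.247],18],
    [[0.315,0.691,-0.05],[0,0,1.247],18],
  ],
  newtons=30,
)

```text
clock: 1.1
tcp_pos: [0.4353, -0.1795, 0.2153]
orientation: [3.141, 0.035, -0.0]
contact_force: [0.9, -1.3, 0.4]
grip_width: 0.0155
```

arm_command(
  increments=[
    [[0.108,0.236,-0.015],[0,0,0],18],
    [[0.108,0.236,-0.015],[0,0,0],18],
    [[0.108,0.236,-0.015],[0,0,0],18],
    [[0.108,0.236,-0.015],[0,0,0],18],
    [[0.108,0.236,-0.015],[0,0,0],18],
    [[0.108,0.236,-0.095],[0,0,0],18],
    [[0.108,0.236,-0.12],[0,0,0],18],
    [[0.108,0.236,-0.12],[0,0,0],18],
    [[0.108,0.236,-0.12],[0,0,0],18],
    [[0.108,0.236,-0.12],[0,0,0],18],
  ],
)

```text
clock: 2.1
tcp_pos: [0.5444, 0.0545, 0.0974]
orientation: [-3.141, -0.032, -0.004]
contact_force: [0.1, 0.1, 0.4]
grip_width: 0.0153
```

```bash
python3 - <<'E'
from h import *
o=r.get_obs(); print(o['clock'],o['tcp_pos'],o['orientation'],o['contact_force'],o['grip_width'])
grab('wrist','w1.png')
E
```

```text
2.1 [0.54436435 0.05449029 0.09742439] [-3.14125314 -0.03162775 -0.00401611] [0.05274498 0.1028851  0.4419982 ] 0.015276368024018565
```

View pics/w1.png

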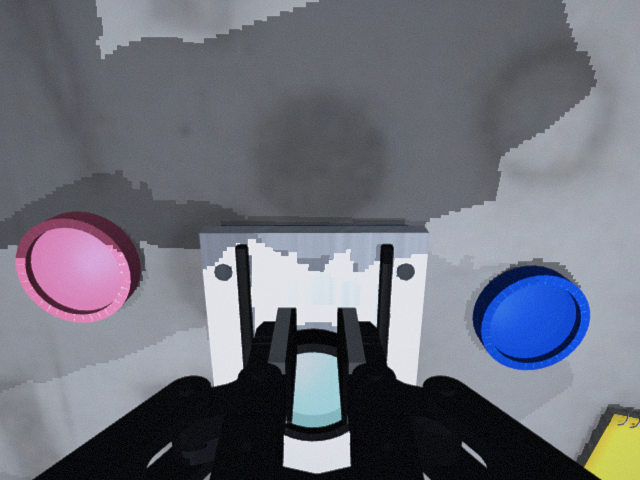

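Rails at columns 242 and 386, lens between and beyond the fingers, fingers centred on the track (col 317). Descending to feel the deck.

arm_command(
  increments=[
    [[-0.001,0.0,-0.02],[0,0,0],18],
    [[-0.001,0.0,-0.035],[0,0,0],18],
    [[-0.001,0.0,-0.04],[0,0,0],18],
    [[-0.001,0.0,-0.042],[0,0,0],18],
    [[-0.001,0.0,-0.044],[0,0,0],18],
    [[-0.001,0.0,-0.046],[0,0,0],18],
    [[-0.001,0.0,-0.046],[0,0,0],18],
    [[-0.001,0.0,-0.046],[0,0,0],18],
  ],
)

```text
clock: 2.95
tcp_pos: [0.5423, 0.0547, 0.0497]
orientation: [-3.141, -0.033, -0.001]
contact_force: [0.1, -0.6, -0.1]
grip_width: 0.0156
```

arm_command(
  increments=[
    [[0,0,-0.0015],[0,0,0],18],
    [[0,0,-0.003],[0,0,0],18],
    [[0,0,-0.004],[0,0,0],18],
  ],
)

```text
clock: 3.25
tcp_pos: [0.5424, 0.0548, 0.0473]
orientation: [3.14, 0.033, 0.001]
contact_force: [-9.6, -1.4, 32.3]
grip_width: 0.0154
```

arm_command(
  increments=[
    [[0,0,0.0055],[0,0,0],18],
    [[0.001,-0.008,0.0055],[0,0,0],18],
    [[0.001,-0.016,0.0055],[0,0,0],18],
    [[0.001,-0.024,0.0055],[0,0,0],18],
    [[0.001,-0.032,0.0055],[0,0,0],18],
    [[0.001,-0.04,0.0055],[0,0,0],18],
    [[0.001,-0.048,0.0055],[0,0,0],18],
    [[0.002,-0.056,0.0055],[0,0,0],18],
    [[0.002,-0.064,0.0055],[0,0,0],18],
    [[0.002,-0.072,0.0055],[0,0,0],18],
  ],
)

```text
clock: 4.25
tcp_pos: [0.5441, -0.018, 0.0509]
orientation: [-3.141, -0.033, -0.0]
contact_force: [-0.3, 0.3, -0.6]
grip_width: 0.0155
```

arm_command(
  increments=[
    [[0.0,-0.008,0],[0,0,0],18],
    [[0.0,-0.016,0],[0,0,0],18],
    [[0.0,-0.024,0],[0,0,0],18],
    [[0.0,-0.032,0],[0,0,0],18],
    [[0.0,-0.037,0],[0,0,0],18],
    [[0.001,-0.041,0],[0,0,0],18],
    [[0.001,-0.044,0],[0,0,0],18],
    [[0.001,-0.046,0],[0,0,0],18],
    [[0.001,-0.048,0],[0,0,0],18],
    [[0.001,-0.048,0],[0,0,0],18],
  ],
)

```text
clock: 5.25
tcp_pos: [0.5451, -0.0656, 0.0509]
orientation: [3.141, 0.033, -0.0]
contact_force: [-0.3, 0.2, 0.1]
grip_width: 0.0153
```

arm_command(
  increments=[
    [[0.0,-0.001,0],[0,0,0],18],
    [[0.0,-0.002,0],[0,0,0],18],
    [[0.0,-0.003,0],[0,0,0],18],
    [[0.0,-0.004,0],[0,0,0],18],
    [[0.0,-0.004,0],[0,0,0],18],
  ],
)

```text
clock: 5.75
tcp_pos: [0.5451, -0.0695, 0.0509]
orientation: [3.141, 0.033, -0.0]
contact_force: [0.2, -1.3, -1.3]
grip_width: 0.0155
```

```bash
python3 - <<'E'
from h import *
a=grab('side','s2.png');b=grab('wrist','w2.png')
s=cv2.resize(a[150:300,260:440],(540,450),interpolation=cv2.INTER_CUBIC)
cv2.imwrite('pics/c2.png',np.hstack([s[:300,:400],cv2.resize(b,(400,300))]))
E
```

```text
(no output)
```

View pics/c2.png

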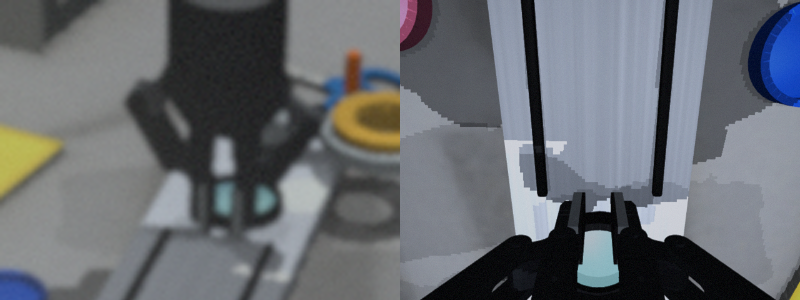

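arm_command(
  increments=[
    [[0.0,-0.0008,0],[0,0,0],18],
    [[0.0,-0.0016,0],[0,0,0],18],
    [[0.0,-0.0016,0],[0,0,0],18],
  ],
)

```text
clock: 6.15
tcp_pos: [0.5453, -0.0706, 0.051]
orientation: [-3.141, -0.033, -0.001]
contact_force: [1.1, 2.0, -0.5]
grip_width: 0.0158
```

arm_command(
  increments=[
    [[0,0.008,0],[0,0,0],18],
    [[0,0.015,0.01],[0,0,0],18],
    [[0,0.015,0.06],[0,0,0],10],
    [[0,0.015,0.1],[0,0,0],10],
    [[-0.022,-0.195,0.1],[0,0,0.817],10],
    [[-0.022,-0.195,0.1],[0,0,0.817],10],
    [[-0.022,-0.195,0.1],[0,0,0.817],10],
    [[-0.022,-0.195,0.1],[0,0,0.817],10],
    [[-0.022,-0.195,0.1],[0,0,0.817],10],
    [[-0.022,-0.195,0.1],[0,0,0.817],10],
  ],
)

```text
clock: 7.15
tcp_pos: [0.5219, -0.2701, 0.1513]
orientation: [2.869, 1.276, -0.002]
contact_force: [0.4, 1.0, -0.5]
grip_width: 0.0083
```

```bash
python3 - <<'E'
from h import *
o=r.get_obs(); print(o['clock'],o['tcp_pos'],o['orientation'],o['grip_width'])
a=grab('side','s3.png');b=grab('top','t3.png')
cv2.imwrite('pics/c3.png',np.hstack([cv2.resize(a[150:300,260:420],(400,375),interpolation=cv2.INTER_CUBIC),cv2.resize(b[200:320,340:468],(400,375),interpolation=cv2.INTER_CUBIC)]))
print('expect seated centre top px',proj('top',(.5467,-.1089,.038)),'side',proj('side',(.5467,-.1089,.038)),'unseated side',proj('side',(.5467,-.1089,.044)))
E
```

```text
7.15 [ 0.52194348 -0.27012948  0.15128595] [ 2.86936819e+00  1.27604053e+00 -1.84899369e-03] 0.008316103623944564
expect seated centre top px [389.95936888 246.4799042 ] side [339.33606722 214.24298847] unseated side [339.40180075 211.693826  ]
```

View pics/c3.png

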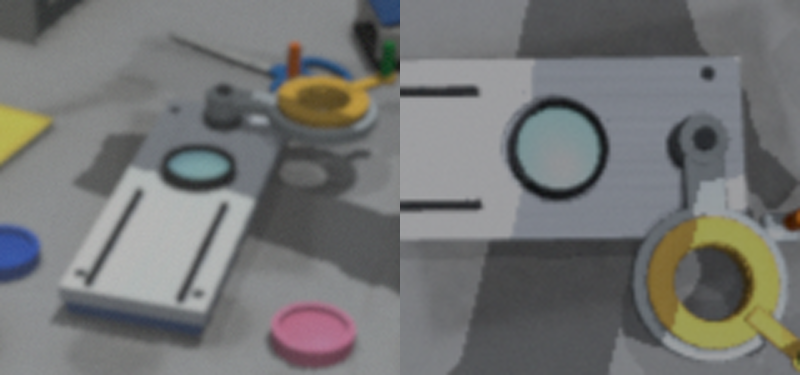

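The lens is seated: the top view shows it at (390.6,247.4) against (390.0,246.5) expected, and the side view at row 215.6 against 214.2 seated or 211.7 unseated. Descending behind the orange peg.

arm_command(
  increments=[
    [[0,0,0],[0,0,0],10],
    [[0,0,-0.03],[0,0,0],10],
    [[0,0,-0.06],[0,0,0],10],
    [[0,0,-0.074],[0,0,0],10],
    [[0,0,-0.074],[0,0,0],10],
    [[0,0,-0.074],[0,0,0],10],
  ],
)

```text
clock: 7.85
tcp_pos: [0.5239, -0.2654, 0.0778]
orientation: [2.869, 1.279, 0.001]
contact_force: [-0.8, 0.4, -0.3]
grip_width: 0.0084
```

```bash
cat > arc.py <<'E'
from h import *
from scipy.spatial.transform import Rotation as R
def arc(c,rad,phis,d,yawrel=True,base=None):
    o=r.get_obs(); p0=o['tcp_pos'] if base is None else np.array(base); m=R.from_rotvec(o['orientation']).as_matrix(); yaw0=np.arctan2(m[1,0],m[0,0])
    print(o['clock'],o['tcp_pos'].round(4),'yaw',np.degrees(yaw0).round(1),o['contact_force'].round(1))
    for f in phis:
        t=np.array([np.sin(f),-np.cos(f)]); p=np.array(c)+rad*np.array([np.cos(f),np.sin(f)])-d*t
        a=(f-np.pi-yaw0+np.pi)%(2*np.pi)-np.pi
        print([*(p-p0[:2]).round(4)],round(a,3))
E
python3 - <<'E'
from arc import *
b=np.radians(136.2)
arc((.5485,-.1939),.071,b+np.arange(1.6,-0.11,-.1),.0155)
E
```

```text
7.85 [ 0.5239 -0.2654  0.0778] yaw 48.0 [-0.8  0.4 -0.3]
[np.float64(-0.0115), np.float64(0.0084)] -0.003
[np.float64(-0.0176), np.float64(0.0123)] -0.103
[np.float64(-0.0233), np.float64(0.0169)] -0.203
[np.float64(-0.0285), np.float64(0.0219)] -0.303
[np.float64(-0.0332), np.float64(0.0275)] -0.403
[np.float64(-0.0373), np.float64(0.0335)] -0.503
[np.float64(-0.0408), np.float64(0.0398)] -0.603
[np.float64(-0.0436), np.float64(0.0465)] -0.703
[np.float64(-0.0458), np.float64(0.0535)] -0.803
[np.float64(-0.0472), np.float64(0.0606)] -0.903
[np.float64(-0.048), np.float64(0.0678)] -1.003
[np.float64(-0.048), np.float64(0.0751)] -1.103
[np.float64(-0.0473), np.float64(0.0823)] -1.203
[np.float64(-0.0458), np.float64(0.0894)] -1.303
[np.float64(-0.0437), np.float64(0.0964)] -1.403
[np.float64(-0.0408), np.float64(0.1031)] -1.503
[np.float64(-0.0374), np.float64(0.1094)] -1.603
[np.float64(-0.0333), np.float64(0.1154)] -1.703
```

arm_command(
  increments=[
    [[-0.0115,0.0084,0],[0,0,0],10],
    [[-0.0176,0.0123,0],[0,0,-0.1],10],
    [[-0.0233,0.0169,0],[0,0,-0.2],10],
    [[-0.0285,0.0219,0],[0,0,-0.3],10],
    [[-0.0332,0.0275,0],[0,0,-0.4],10],
    [[-0.0373,0.0335,0],[0,0,-0.5],10],
    [[-0.0408,0.0398,0],[0,0,-0.6],10],
    [[-0.0436,0.0465,0],[0,0,-0.7],10],
    [[-0.0458,0.0535,0],[0,0,-0.8],10],
    [[-0.0472,0.0606,0],[0,0,-0.9],10],
  ],
)

```text
clock: 8.85
tcp_pos: [0.4772, -0.2057, 0.0789]
orientation: [3.138, -0.105, 0.005]
contact_force: [0.1, -1.3, 0.4]
grip_width: 0.0084
```

```bash
python3 - <<'E'
from arc import *
b=np.radians(136.2)
arc((.5485,-.1939),.071,b+np.arange(0.7,-0.11,-.1),.0155)
g=grab('side','s4.png'); m=cv2.inRange(cv2.cvtColor(g,cv2.COLOR_BGR2HSV),(5,150,60),(16,255,255)); m[300:]=0
n,_,s,ce=cv2.connectedComponentsWithStats(m); print([(s[i].tolist(),ce[i].round(1).tolist()) for i in range(1,n)if s[i,4]>8])
f=b+.7; print('peg exp side',proj('side',(.5485+.071*np.cos(f),-.1939+.071*np.sin(f),.07)))
E
```

```text
8.85 [ 0.4772 -0.2057  0.0789] yaw -3.8 [ 0.1 -1.3  0.4]
[np.float64(-0.0006), np.float64(0.0009)] 0.002
[np.float64(-0.0013), np.float64(0.0082)] -0.098
[np.float64(-0.0013), np.float64(0.0154)] -0.198
[np.float64(-0.0006), np.float64(0.0226)] -0.298
[np.float64(0.0009), np.float64(0.0298)] -0.398
[np.float64(0.003), np.float64(0.0367)] -0.498
[np.float64(0.0058), np.float64(0.0434)] -0.598
[np.float64(0.0093), np.float64(0.0498)] -0.698
[np.float64(0.0134), np.float64(0.0558)] -0.798
[([380, 179, 5, 15, 51], [381.5, 186.1]), ([210, 212, 6, 3, 9], [212.0, 213.2])]
peg exp side [382.33352555 187.37224437]
```

arm_command(
  increments=[
    [[-0.0008,0.0072,0],[0,0,-0.1],10],
    [[-0.0008,0.0145,0],[0,0,-0.2],10],
    [[-0.0001,0.0217,0],[0,0,-0.3],10],
    [[0.0014,0.0288,0],[0,0,-0.4],10],
    [[0.0035,0.0358,0],[0,0,-0.5],10],
    [[0.0064,0.0425,0],[0,0,-0.6],10],
    [[0.0092,0.047,0],[0,0,-0.68],10],
    [[0.0105,0.049,0],[0,0,-0.7],10],
    [[0.012,0.0505,0],[0,0,-0.7],10],
    [[0.013,0.0515,0],[0,0,-0.7],10],
  ],
)

```text
clock: 9.9
tcp_pos: [0.4879, -0.1549, 0.0774]
orientation: [2.915, -1.165, -0.002]
contact_force: [-7.4, -4.2, 6.6]
grip_width: 0.0085
```

arm_command(
  increments=[
    [[-0.01,-0.01,0],[0,0,0],10],
    [[-0.021,-0.022,0],[0,0,0],10],
    [[-0.021,-0.022,0.045],[0,0,0],10],
    [[-0.021,-0.022,0.09],[0,0,0],10],
    [[-0.014,0.023,0.09],[0,0,0.087],10],
    [[-0.014,0.064,0.09],[0,0,0.087],10],
    [[-0.014,0.064,0.09],[0,0,0.087],10],
    [[-0.014,0.064,0.09],[0,0,0.087],10],
  ],
)

```text
clock: 10.7
tcp_pos: [0.4745, -0.0902, 0.167]
orientation: [2.965, -1.038, 0.001]
contact_force: [-0.6, -0.8, -1.1]
grip_width: 0.0085
```

```bash
python3 - <<'E'
from h import *
o=r.get_obs(); print(o['clock'],o['tcp_pos'],o['orientation'])
a=grab('side','s5.png');b=grab('top','t5.png');w=grab('wrist','w5.png')
cv2.imwrite('pics/c5.png',np.hstack([cv2.resize(a[140:260,280:440],(400,300),interpolation=cv2.INTER_CUBIC),cv2.resize(b[200:320,340:468],(400,300))]))
for n,lo,hi in(('orange',(5,150,60),(16,255,255)),('green',(45,100,40),(85,255,255))):
  for v,g in(('side',a),('top',b)):
    m=cv2.inRange(cv2.cvtColor(g,cv2.COLOR_BGR2HSV),lo,hi); k,_,s,ce=cv2.connectedComponentsWithStats(m); print(n,v,[(s[i].tolist(),ce[i].round(1).tolist()) for i in range(1,k)if s[i,4]>8])
for n,p in(('orange',(.4975,-.1449,.07)),('green',(.4937,-.0663,.085))): print(n,[proj(v,p).round(1) for v in('side','top')])
E
```

```text
10.7 [ 0.47449574 -0.09022823  0.16703858] [ 2.96495096e+00 -1.03786595e+00  6.50106021e-04]
orange side [([366, 189, 4, 13, 29], [367.3, 194.4]), ([235, 448, 11, 1, 11], [240.0, 448.0])]
orange top [([187, 175, 10, 9, 29], [192.3, 179.2]), ([180, 177, 7, 7, 13], [183.0, 180.2]), ([187, 199, 18, 16, 108], [197.6, 208.7])]
green side [([358, 203, 3, 13, 30], [358.8, 208.8])]
green top [([366, 268, 7, 7, 32], [368.9, 270.8])]
orange [array([367.9, 195.8]), array([412.2, 271. ])]
green [array([360.4, 208.3]), array([369.7, 271.7])]
```

View pics/c5.png

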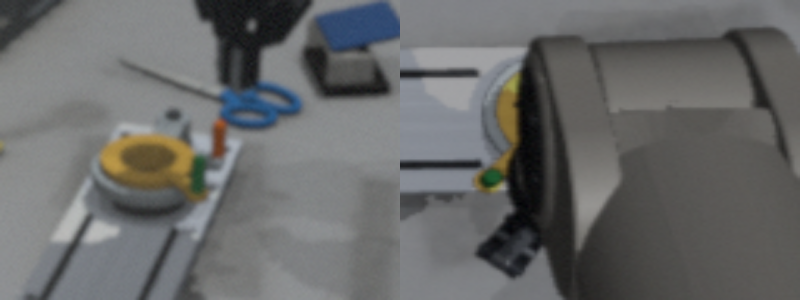

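The arm is at its stop: orange peg at side (367.3,194.4) against (367.9,195.8) expected, green at top (368.9,270.8) against (369.7,271.7), so the ring is still up. Now the ring.

```bash
python3 - <<'E'
from arc import *
b=np.radians(141.2)
arc((.5467,-.1089),.068,b-np.arange(-.1,1.56,.1),.0155)
E
```

```text
10.85 [ 0.4745 -0.0918  0.1667] yaw -38.8 [ 0.2  0.2 -0.1]
[np.float64(0.0068), np.float64(0.007)] 0.1
[np.float64(0.0095), np.float64(0.0134)] 0.0
[np.float64(0.0129), np.float64(0.0195)] -0.1
[np.float64(0.0168), np.float64(0.0252)] -0.2
[np.float64(0.0213), np.float64(0.0306)] -0.3
[np.float64(0.0264), np.float64(0.0354)] -0.4
[np.float64(0.0318), np.float64(0.0397)] -0.5
[np.float64(0.0377), np.float64(0.0435)] -0.6
[np.float64(0.0439), np.float64(0.0466)] -0.7
[np.float64(0.0504), np.float64(0.0491)] -0.8
[np.float64(0.0572), np.float64(0.051)] -0.9
[np.float64(0.064), np.float64(0.0521)] -1.0
[np.float64(0.071), np.float64(0.0526)] -1.1
[np.float64(0.078), np.float64(0.0524)] -1.2
[np.float64(0.0849), np.float64(0.0514)] -1.3
[np.float64(0.0916), np.float64(0.0498)] -1.4
[np.float64(0.0982), np.float64(0.0476)] -1.5
```

arm_command(
  increments=[
    [[0,0,-0.04],[0,0,0],10],
    [[0,0,-0.07],[0,0,0],10],
    [[0,0,-0.076],[0,0,0],10],
    [[0.005,0.007,-0.076],[0,0,0],10],
    [[0.0095,0.0134,-0.076],[0,0,0],10],
    [[0.0129,0.0195,-0.076],[0,0,-0.1],10],
    [[0.0168,0.0252,-0.076],[0,0,-0.2],10],
    [[0.0213,0.0306,-0.076],[0,0,-0.3],10],
    [[0.0264,0.0354,-0.076],[0,0,-0.4],10],
    [[0.0318,0.0397,-0.076],[0,0,-0.5],10],
  ],
)

```text
clock: 11.85
tcp_pos: [0.5077, -0.0504, 0.0923]
orientation: [-2.611, 1.747, -0.003]
contact_force: [0.3, -3.5, -3.5]
grip_width: 0.0086
```

```bash
python3 - <<'E'
from arc import *
b=np.radians(141.2)
arc((.5467,-.1089),.068,[b-.5],.0155)
a=grab('side','s6.png'); g=cv2.inRange(cv2.cvtColor(a,cv2.COLOR_BGR2HSV),(45,100,40),(85,255,255)); k,_,s,ce=cv2.connectedComponentsWithStats(g); print([(s[i].tolist(),ce[i].round(1).tolist()) for i in range(1,k)if s[i,4]>8])
for t in(.4,.5,.6): f=b-t; print(t,proj('side',(.5467+.068*np.cos(f),-.1089+.068*np.sin(f),.085-.0037*t)).round(1))
E
```

```text
11.85 [ 0.5077 -0.0504  0.0923] yaw -67.6 [ 0.3 -3.5 -3.5]
[np.float64(-0.0014), np.float64(-0.0016)] 0.002
[([342, 207, 3, 12, 25], [342.6, 212.0])]
0.4 [347.5 211.6]
0.5 [344. 212.]
0.6 [340.4 212.3]
```

arm_command(
  increments=[
    [[0.0059,0.0038,0],[0,0,-0.1],10],
    [[0.0121,0.0069,-0.001],[0,0,-0.2],10],
    [[0.0186,0.0094,-0.001],[0,0,-0.3],10],
    [[0.0254,0.0113,-0.002],[0,0,-0.4],10],
    [[0.0322,0.0124,-0.002],[0,0,-0.5],10],
    [[0.0392,0.0129,-0.003],[0,0,-0.6],10],
    [[0.0462,0.0127,-0.003],[0,0,-0.7],10],
    [[0.0531,0.0117,-0.003],[0,0,-0.8],10],
    [[0.0598,0.0101,-0.003],[0,0,-0.9],10],
    [[0.0664,0.0079,-0.003],[0,0,-1.0],10],
  ],
)

```text
clock: 12.9
tcp_pos: [0.572, -0.042, 0.0888]
orientation: [1.456, -2.781, -0.003]
contact_force: [-7.2, -1.1, 2.9]
grip_width: 0.0085
```

arm_command(
  increments=[
    [[0.0015,-0.001,0],[0,0,0],10],
    [[0.003,-0.002,0],[0,0,0],10],
    [[0.003,-0.002,0],[0,0,0],10],
  ],
)

```text
clock: 13.2
tcp_pos: [0.5741, -0.0434, 0.0886]
orientation: [1.462, -2.777, -0.005]
contact_force: [-7.5, 0.1, 3.7]
grip_width: 0.0084
```

```bash
python3 - <<'E'
from arc import *
b=np.radians(141.2)
arc((.5467,-.1089),.068,[b-1.35,b-1.4,b-1.5],.0155)
a=grab('side','s7.png'); g=cv2.inRange(cv2.cvtColor(a,cv2.COLOR_BGR2HSV),(45,100,40),(85,255,255)); k,_,s,ce=cv2.connectedComponentsWithStats(g); print([(s[i].tolist(),ce[i].round(1).tolist()) for i in range(1,k)if s[i,4]>8])
for t in(1.2,1.3,1.4,1.5): f=b-t; print(t,proj('side',(.5467+.068*np.cos(f),-.1089+.068*np.sin(f),.085-.0037*t)).round(1))
E
```

```text
13.2 [ 0.5741 -0.0434  0.0886] yaw -124.5 [-7.5  0.1  3.7]
[np.float64(-0.0114), np.float64(0.0024)] 0.145
[np.float64(-0.008), np.float64(0.0015)] 0.095
[np.float64(-0.0014), np.float64(-0.0007)] -0.005
[]
1.2 [320.2 209.9]
1.3 [317.4 209. ]
1.4 [314.9 207.9]
1.5 [312.6 206.7]
```

arm_command(
  increments=[
    [[-0.012,0.008,0],[0,0,0],10],
    [[-0.025,0.017,0],[0,0,0],10],
    [[-0.03,0.03,0.05],[0,0,0],10],
    [[-0.03,0.06,0.1],[0,0,0],10],
    [[-0.08,0.1,0.15],[0,0,0],10],
    [[-0.1,0.15,0.15],[0,0,0],10],
    [[-0.1,0.2,0.15],[0,0,0],10],
    [[-0.1,0.2,0.15],[0,0,0],10],
    [[-0.1,0.2,0.15],[0,0,0],10],
    [[-0.1,0.2,0.15],[0,0,0],10],
  ],
)

```text
clock: 14.25
tcp_pos: [0.4759, 0.1572, 0.239]
orientation: [-1.464, 2.777, -0.0]
contact_force: [-0.2, -1.1, -0.7]
grip_width: 0.0083
```

```bash
python3 - <<'E'
from h import *
o=r.get_obs(); print(o['clock'],o['tcp_pos'],o['contact_force'])
a=grab('side','s8.png');b=grab('top','t8.png')
cv2.imwrite('pics/c8.png',np.hstack([cv2.resize(a[140:260,280:440],(400,300),interpolation=cv2.INTER_CUBIC),cv2.resize(b[200:296,330:458],(400,300),interpolation=cv2.INTER_CUBIC)]))
for n,lo,hi in(('orange',(5,150,60),(16,255,255)),('green',(45,100,40),(85,255,255))):
  for v,g in(('side',a),('top',b)):
    m=cv2.inRange(cv2.cvtColor(g,cv2.COLOR_BGR2HSV),lo,hi); k,_,s,ce=cv2.connectedComponentsWithStats(m); print(n,v,[ce[i].round(1).tolist() for i in range(1,k)if s[i,4]>8])
B=np.radians(141.2)
for t in(1.3,1.4,1.5): f=B-t; p=(.5467+.068*np.cos(f),-.1089+.068*np.sin(f),.085-.0037*t);print(t,proj('side',p).round(1),proj('top',p).round(1))
print('orange',[proj(v,(.4975,-.1449,.07)).round(1) for v in('side','top')])
E
```

```text
14.25 [0.4758605  0.15716088 0.23895965] [-0.2266867  -1.11318994 -0.66185508]
orange side [[367.2, 194.2], [240.0, 448.0]]
orange top [[191.1, 178.4], [411.0, 271.3]]
green side []
green top [[361.6, 221.3]]
1.3 [317.4 209. ] [358.4 228.1]
1.4 [314.9 207.9] [360.1 224.9]
1.5 [312.6 206.7] [362.  221.8]
orange [array([367.9, 195.8]), array([412.2, 271. ])]
```

View pics/c8.png

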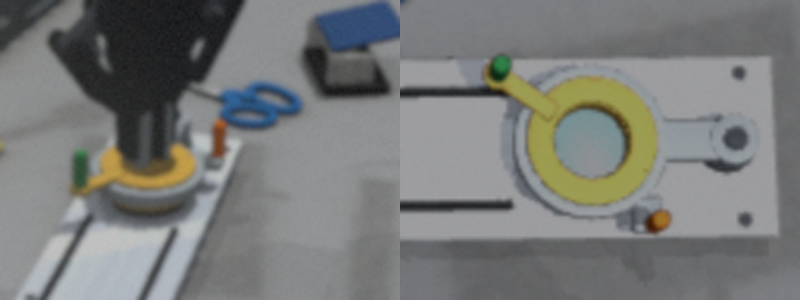

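```bash
python3 -c "
from bench import r
print(r.get_obs()['contact_force']); print(r.hand_in())"
```

```text
[ 1.13626798 -0.85416247  0.68959302]
the job is handed in; nothing more can be done
None
```

The job is done and handed in at about 14.4 s on the robot's clock; the hand-in gives no verdict.

- **Lens:** I pushed it along the track with nearly closed fingers until it dropped into the cell. A check before swinging the arm put it about 1 px from the expected seated position in the top and side views.
- **Arm:** I pushed it by the orange peg to its stop with the ring still up. The peg was within about 1.5 px of its 0 rad position, both then and at the end.
- **Ring:** I screwed it down by the green peg. At the end that peg was at top (361.6, 221.3), against (362.0, 221.8) expected for 1.5 rad, which is the hard stop.
- **Gripper:** it ended well clear of everything.

**Not checked:**
- The ring's force on the lens was not measured; I inferred it from the ring's turn.
- The green peg was not found by colour in the last two side pictures, so the final ring angle rests on the top view alone.
- I took no final position of the petri dish or dropper bottle, but the arm never went near them.

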